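# Twist the sample cup home in the analyser and close its cover

### The arm

A 7-joint arm with a two-finger parallel gripper is mounted at the origin on the work surface. World frame = base frame: x ahead of the robot, y to its left, z up, the work surface at z = 0. Lengths are in m, angles in rad, forces in N, time in s.
With the tool pointing down it reaches from about 0.375 to 0.925 m from the base axis. Payload 3.1 kg.
Tool frame: the origin (TCP) lies between the finger pads; the fingertips stand 25 mm ahead of it and the grasp point (between the pads) lies 6 mm ahead of it (r.tip_extent is the distance from the TCP to the fingertips, in m); y points along the fingers, x is the direction in which the jaws open and shut, and the axes are right-handed (so a half turn about y gives the same grasp; the last joint's range is limited). The gripper opens to 85 mm and grips with 20 to 120 N. Pads are 22 mm wide; open, the fingers measure 114 mm over their backs; the gripper's body (76 mm by 85 mm) begins 54 mm behind the grasp point. The pads swing forward as they close: fully open they stand 13 mm farther back than shut.
Start: joints at [1.107, 0.383, 0.044, 1.598, -0.018, 1.161, -0.05], TCP at [0.233, -0.607, 0.256] pointing down, gripper open.
Joint ranges: [-2.61, 2.61], [-0.41, 2.15], [-1.48, 1.57], [0, 2.5], [-1.57, 4.71], [0.05, 1.97], [-2.85, 2.85]. Speed limits (rad/s): [2.79, 2.79, 3.14, 3.14, 3.14, 3.14, 3.14].

### API

Orientations are given as a unit quaternion [x, y, z, w].
In Python, from plant import r gives the robot as it stands. The module is installed in compiled form; this text tells all that it offers.
- The arm moves only by the tool move_arm, never from a script. Its argument "deltas" is one flat list of numbers, 7 for each row, row after row: the opening, from 0 (shut) to 1 (fully open), then the shift along the tool's x, y, z in mm, then the turn, a rotation vector about the tool's x, y, z in rad. In form: [claw, tx, ty, tz, rx, ry, rz, claw, tx, ty, tz, rx, ry, rz, ...]. A call has exactly 5 rows; each row shifts and turns the pose as measured when the row begins, along the tool's axes as they then stand; what a row does not reach is not made up. A row lasts 1/12 s, in which the tool goes at most 41.7 mm and 7.16 degrees, less where a joint would pass 70% of its speed; a pose out of reach is approached as far as the arm can. A call is refused whole if a number of a shift passes 41.7 or a number of a turn 0.125, either way. A call with a gripper value outside its range is refused whole. The fingers move at their own pace and stop on an object; "grip_force" is the grip in N (left out, the last holds). Time passes only in rows, so rows that do not move let the fingers close, or fill a call up. It gives the time, the measured TCP pose, the force and the opening at its end, in the units of the state.
- r.sense(): the state, without advancing time (a new reading comes with each control period).
- r.read_camera(name): name is "side" or "top" or "wrist"; returns (picture, depth): 420x560x3 uint8, red, green, blue; 420x560 float32, m along the optical axis (not along the pixel's ray), 0 where there is no reading.
- r.get_calibration(name): a dict with "camera_matrix" (3x3 intrinsics, pixels), "world_from_camera" (4x4, takes a point from camera to world coordinates). Camera axes: x right, y down, z forward; pixel columns grow to the right and rows downward; lengths in m; the calibration is good to about 2 mm. A picture is of the moment at which its call begins: read the wrist's pose just before it. get_calibration takes no time and is no camera call; for the wrist camera it gives the pose at the moment of the call.
- r.sign_off(): hands the job in, once; it reports no verdict.
The state is a dict: "time_s": time; "joint_pos": joint angles; "joint_velocities": joint speeds; "effort": joint torques, N m; "ee_pos": TCP position; "orientation": TCP orientation; "ft_force": force on the tool from outside, world axes, zero at the start; "moment": the same for the moment, N m; "gripper_width": finger opening in m.
Only numpy, scipy, OpenCV 4.12 (cv2) and the standard library are available. Lean on these libraries where they do the work, as an engineer would, in place of code of your own. Each camera call takes 0.05 s, during which the arm holds its last target.

### The job

The steel sample cup stands proud in the holder of the bench analyser: turn it clockwise (seen from above; it has two wings to turn it by), against its snug fit, until it is screwed fully down and bottoms out. Then swing the open cover (it has a bail handle) up past vertical and lower it gently, without letting it slam, until it rests shut on its stop posts. Let go, and leave the glass dishes, the jar and the slide box where they are.

Things in the scene. Friction and masses are not known exactly. Their poses are not given: they have to be found in the camera images.
- analyser: Bench analyser, a white box fixed to the table, 200 mm along its x, 250 mm along its y, its flat deck 45 mm high; origin under its centre on the table, z up. The cup's holder, a dark ring 86 mm across that stands 9 mm above the deck, is at its centre. The cover is hinged on its +y side on two brackets that reach 113 mm above the table at x = +-85 mm, y = +100 mm; two thin stop posts, 101 mm high, stand at x = +-85 mm, y = -60 mm.
- cup_axis (a point): Point fixed to the analyser on the cup's upright turning axis, 73 mm above the table, which is mid-height of the wings when the cup is home. Axes as the analyser's.
- lug (a point): Point on one wing of the cup, mid-thickness and mid-height, 60 mm from the cup's axis; moves with the cup. The cup is an open steel vessel 62 mm across and 45 mm tall with two opposite straight wings, each 14 mm thick, 18 mm high, reaching from the cup wall to 75 mm from the axis. When the cup is home this wing points along the analyser's -y and the other along +y; at the start it points 1.05 to 1.4 rad before that, roughly along the analyser's +x.
- cup (a joint): Turn of the cup in its holder, rad: 0 to 1.4, growing as it turns clockwise seen from above; it sinks 8.6 mm per rad and bottoms out at 1.4. Starts at 0 to 0.35. It turns stiffly (0.25 N m, about 4 N on a wing at 60 mm) and stays where it is left; plain pressing down does not drive it.
- hinge (a point): Point on the middle of the cover's hinge axis, 105 mm above the table, 100 mm to the analyser's +y side; the hinge axis runs along the analyser's x. Axes as the analyser's.
- bail (a point): Middle of the cover's bail handle, a round steel bar 12 mm thick and 120 mm long, parallel to the hinge axis and 232 mm from it, in the cover's mid-plane; its two side arms, 12 mm thick, are at +-60 mm along the bar. 56 mm clear between the bar and the cover plate. The plate is 8 mm thick, 0.3 kg with the bail, from 5 to 170 mm from the hinge.
- cover (a joint): Opening angle of the cover, rad: 0 shut and level on its stop, the bail then out beyond the analyser's -y side at 105 mm above the table; 1.57 upright, the bail on top; up to 1.95 leaning back beyond the +y side. Starts at 1.75 to 1.95. Light hinge friction (0.12 N m) keeps it leaning there, but it falls if let go far from upright.
- dish_a: Square pale glass dish, 64 x 64 x 26 mm, origin under its centre; a bystander right of the analyser.
- dish_b: Square pale glass dish, 64 x 64 x 26 mm, origin under its centre; a bystander left of the analyser.
- jar: Specimen jar with black cap, 54 mm across, 75 mm tall, origin under its centre; a bystander right of the analyser.
- slide_box: Pale wooden slide box, 80 x 140 x 35 mm, origin under its centre; a bystander beyond the analyser.

How it is judged:
On the way:
1. the cup is turned fully home while the cover still stands open (value of joint cup above 1.32 rad and value of joint cover above 1.3 rad), for 0.2 s.
At the end, for the whole second after the job is handed in: The cup is still turned home (within 0.08 rad of its 1.4 rad stop, under 1 mm from bottoming out) and the cover lies still and shut (within 0.06 rad of its stop) (value of joint cup above 1.32 rad and value of joint cover below 0.06 rad and velocity of joint cover between -0.05 and 0.05 rad/s); the robot touches nothing.
It fails at once if the cover slams: it comes down faster than 1.8 rad/s within its last 0.3 rad (value of joint cover below 0.3 rad and velocity of joint cover below -1.8 rad/s).
It fails at once if the square glass dish (dish_a) is moved by more than 30 mm (distance of dish_a from where it was at the start of the episode above 0.03 m).
It fails at once if the square glass dish (dish_b) is moved by more than 30 mm (distance of dish_b from where it was at the start of the episode above 0.03 m).
It fails at once if the specimen jar (jar) is moved by more than 30 mm (distance of jar from where it was at the start of the episode above 0.03 m).
It fails at once if the slide box (slide_box) is moved by more than 30 mm (distance of slide_box from where it was at the start of the episode above 0.03 m).
It also fails if it takes over 61 s, if anything falls off the work surface, if the arm or the gripper's body presses on something with over 40 N, if the wrist force passes 120 N, or if a joint passes its speed limit or range.

## Working session

There is one attempt and no reset: what is moved stays moved. The work goes in short steps, Python scripts to look and compute and a tool call to move; the robot and the scene stay as the last step left them, time stands still between calls to the robot, and variables do not carry over. Pictures are saved under pics/ and viewed, and the job is handed in when it is done.

Besides the shell and the picture viewer there is one more tool, called after "Request:" as name(argument=value, ...), one argument or row to a line, values as JSON. move_arm: Moves the arm, as the interface text tells. Its arguments: {"type":"object","properties":{"deltas":{"type":"array","items":{"type":"number"}},"grip_force":{"type":"number"}},"required":["deltas"]}

```bash
mkdir -p pics; ls; python3 - <<'E'
from plant import r
import cv2,numpy as np
s=r.sense()
for k,v in s.items(): print(k,np.round(v,3))
print(r.tip_extent)
for n in ("top","side"):
    p,d=r.read_camera(n); cv2.imwrite(f"pics/{n}0.png",p[:,:,::-1]); np.savez(f"{n}0.npz",p=p,d=d,**r.get_calibration(n))
    c=r.get_calibration(n); print(n,np.round(c["camera_matrix"],1).tolist(),np.round(c["world_from_camera"],3).tolist())
E
```

```text
pics
time_s 0.0
joint_pos [ 1.107  0.384  0.044  1.6   -0.018  1.161 -0.05 ]
joint_velocities [-0.002  0.     0.001  0.     0.003 -0.002  0.001]
effort [ 0.0000e+00 -4.3346e+01  1.0250e+00 -2.4951e+01  1.1000e-02  1.1000e-02
  0.0000e+00]
ee_pos [ 0.232 -0.606  0.255]
orientation [-0.582  0.402 -0.4    0.583]
ft_force [-0.728 -0.449  0.42 ]
moment [ 0.04   0.006 -0.023]
gripper_width 0.085
0.025
top [[453.9, 0.0, 279.4], [0.0, 453.9, 211.7], [0.0, 0.0, 1.0]] [[0.006, -0.997, 0.074, 0.524], [-1.0, -0.007, -0.005, -0.008], [0.005, -0.074, -0.997, 1.448], [0.0, 0.0, 0.0, 1.0]]
side [[523.9, 0.0, 281.4], [0.0, 523.9, 214.6], [0.0, 0.0, 1.0]] [[-0.74, 0.421, -0.525, 1.38], [0.673, 0.478, -0.565, 0.804], [0.013, -0.771, -0.637, 1.017], [0.0, 0.0, 0.0, 1.0]]
```

View pics/top0.png

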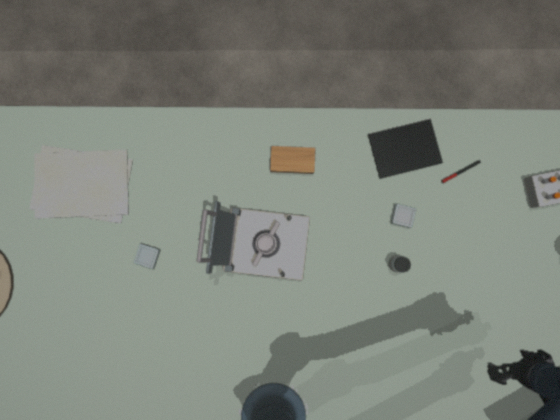

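View pics/side0.png

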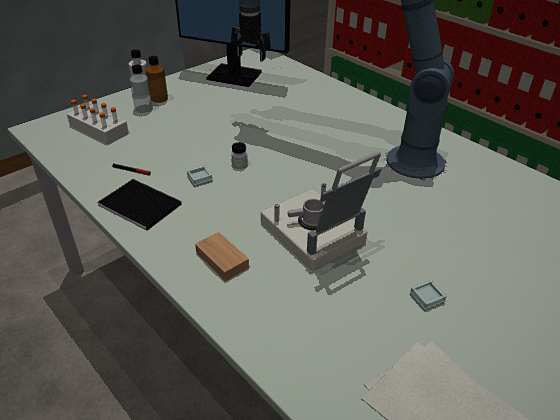

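```bash
python3 - <<'E'
import cv2,numpy as np
z=np.load("top0.npz");p=z["p"][180:300,180:330,::-1]
cv2.imwrite("pics/topc.png",cv2.resize(p,None,fx=5,fy=5,interpolation=cv2.INTER_CUBIC))
z=np.load("side0.npz");p=z["p"][145:285,250:400,::-1]
cv2.imwrite("pics/sidec.png",cv2.resize(p,None,fx=4,fy=4,interpolation=cv2.INTER_CUBIC))
E
```

```text
(no output)
```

View pics/topc.png

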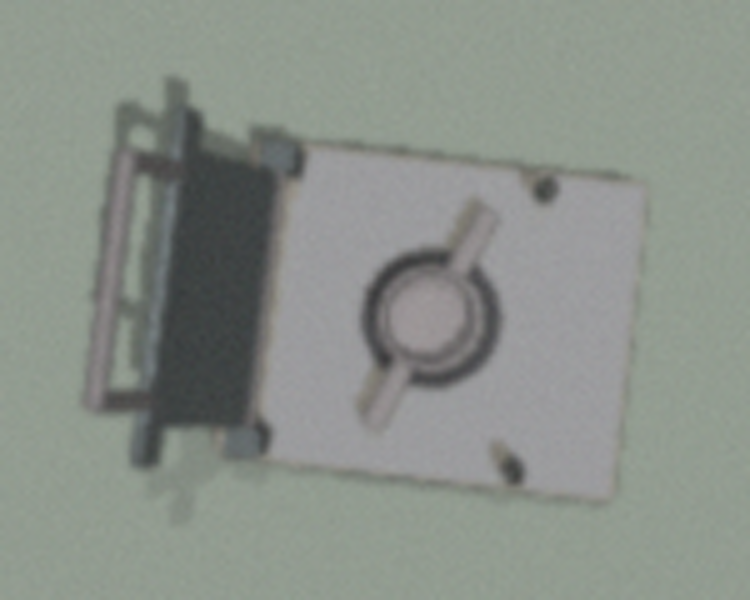

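View pics/sidec.png

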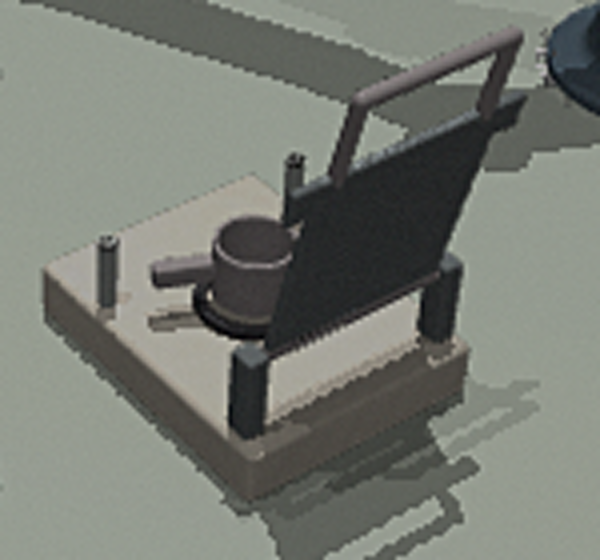

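```bash
cat > h.py <<'E'
import numpy as np
def proj(z,P):
    K=z["camera_matrix"];T=np.linalg.inv(z["world_from_camera"])
    q=np.c_[P,np.ones(len(P))]@T.T; q=q[:,:3]@K.T
    return q[:,:2]/q[:,2:]
def ana(v,L):
    c,s=np.cos(v[2]),np.sin(v[2]); L=np.asarray(L,float)
    return np.c_[v[0]+c*L[:,0]-s*L[:,1], v[1]+s*L[:,0]+c*L[:,1], L[:,2]]
E
python3 - <<'E'
import numpy as np
from h import *
from scipy.optimize import least_squares as ls
zt=np.load("top0.npz"); zs=np.load("side0.npz")
T=[((645,180),(.1,-.125,.045)),((610,502),(-.1,-.125,.045)),((547,188),(.085,-.06,.101)),((515,470),(-.085,-.06,.101)),((432,318),(0,0,.054))]
S=[((43,272),(.1,-.125,.045)),((108,240),(.085,-.06,.101)),((294,158),(-.085,-.06,.101)),((255,175),(-.1,-.125,.045)),((245,462),(.1,.125,.045)),((468,348),(-.1,.125,.045))]
tp=np.array([a for a,_ in T])/5+[180,180]; sp=np.array([a for a,_ in S])/4+[250,145]
TL=[b for _,b in T];SL=[b for _,b in S]
f1=lambda v:(proj(zt,ana(v,TL))-tp).ravel(); f2=lambda v:(proj(zs,ana(v,SL))-sp).ravel()
for f in (f1,f2,lambda v:np.r_[f1(v),f2(v)]):
    o=ls(f,[.45,0,-.1]); print(np.round(o.x,4),np.round(o.fun,1))
v=o.x; np.save("ana.npy",v)
# wings: fit theta
w=np.array([(483,212),(374,420)])/5+[180,180]
def L(q,x): # wing outer-end top
    al=1.4-q; d=np.array([np.sin(al),-np.cos(al)]); zz=.082+.0086*(1.4-q)
    return np.array([[.072*d[0],.072*d[1],zz],[-.072*d[0],-.072*d[1],zz]])
o=ls(lambda q:(proj(zt,ana(v,L(q[0],0)))-w).ravel(),[.2]);print("cup",o.x,o.fun)
def B(q): # bail bar ends
    return np.array([[x,.1-.232*np.cos(q),.105+.232*np.sin(q)] for x in(.06,-.06)])
b=np.array([(126,155),(94,405)])/5+[180,180]; bs=np.array([(360,100),(515,38)])/4+[250,145]
for nm,f in (("t",lambda q:(proj(zt,ana(v,B(q[0])))-b).ravel()),("s",lambda q:(proj(zs,ana(v,B(q[0])))-bs).ravel())):
    o=ls(f,[1.8]);print("cover",nm,o.x,o.fun)
E
```

```text
[ 0.5302  0.0254 -0.1073] [ 0.8 -0.1  0.7  0.2 -0.5 -0.4 -0.5  0.4 -0.5 -0.1]
[ 0.5336  0.0245 -0.1241] [-1.2 -2.  -0.5  0.8  0.4  1.  -0.3 -0.6  0.5  0.1  1.1  0.2]
[ 0.5324  0.0247 -0.1213] [ 1.4 -0.2  0.5 -0.   0.1 -0.8 -0.7 -0.1 -0.2 -0.8 -0.9 -2.  -0.1  0.7
  0.6  0.9 -0.2 -0.8  1.  -0.   1.4 -0. ]
cup [0.18360445] [ 0.49172929 -1.10123749 -0.20849483  0.21700246]
cover t [1.79611952] [ 0.44507778 -0.94996208  0.01198807 -2.45707842]
cover s [1.79602048] [-0.43650612  0.92992614 -0.80131122  0.26878699]
```

```bash
cat >> h.py <<'E'
from scipy.spatial.transform import Rotation as R
def go(s,target,jaw=None):
    """print delta in tool axes now (mm), and turn rotvec so that tool y is down and tool x along +-jaw heading (world rad)"""
    q=R.from_quat(s["orientation"]); M=q.as_matrix()
    print("pos",np.round(s["ee_pos"],4),"xhead %.3f"%np.arctan2(M[1,0],M[0,0]),"ydir",np.round(M[:,1],3),"F",np.round(s["ft_force"],1),"w %.4f"%s["gripper_width"],"t %.2f"%s["time_s"], "q",np.round(s["joint_pos"],2))
    d=M.T@(np.asarray(target)-s["ee_pos"])*1000
    print("delta tool mm",np.round(d,1))
    if jaw is not None:
        for j in (jaw,jaw+np.pi):
            x=np.array([np.cos(j),np.sin(j),0]);y=np.array([0,0,-1.]);W=np.c_[x,y,np.cross(x,y)]
            rv=R.from_matrix(M.T@W).as_rotvec(); D=W.T@(np.asarray(target)-s["ee_pos"])*1000
            print("turn",np.round(rv,3),"delta in final axes",np.round(D,1))
E
python3 - <<'E'
from plant import r
from h import *
z=np.load("top0.npz");v=[.5315,.025,-.116]
print(proj(z,ana(v,[[0,0,.1]])))
d=z["d"];print(np.round(d[238:250,258:276:2],3)) 
# cup height map
K=z["camera_matrix"];T=z["world_from_camera"]
vv,uu=np.mgrid[225:262,250:284];D=d[225:262,250:284]
P=np.stack([(uu-K[0,2])/K[0,0]*D,(vv-K[1,2])/K[1,1]*D,D,np.ones_like(D)],-1)@T.T
for row in P[::2,::2,2]: print((row*1000).astype(int))
al=1.4-.184; wing=v[2]+np.arctan2(-np.cos(al),np.sin(al)); print("winghead",wing)
go(r.sense(),[v[0],v[1],.25],wing+np.pi/2)
E
```

```text
[[265.703221   242.95936713]]
[[1.349 1.385 1.389 1.386 1.384 1.373 1.384 1.385 1.344]
 [1.378 1.385 1.382 1.388 1.386 1.383 1.386 1.379 1.343]
 [1.379 1.382 1.382 1.384 1.38  1.385 1.377 1.388 1.384]
 [1.387 1.386 1.381 1.38  1.385 1.383 1.386 1.381 1.385]
 [1.386 1.383 1.384 1.384 1.384 1.389 1.383 1.387 1.379]
 [0.    1.382 1.383 1.384 1.385 1.382 1.379 1.382 1.383]
 [1.384 1.379 1.383 1.382 1.384 1.384 1.384 1.385 1.386]
 [1.385 1.383 1.386 1.387 1.384 1.383 1.385 1.38  1.383]
 [1.378 1.387 1.378 1.382 1.382 1.385 1.377 1.381 1.377]
 [1.377 1.379 1.385 1.384 1.382 1.382 1.386 1.381 1.336]
 [1.344 1.386 1.378 1.384 1.383 1.376 1.383 1.388 1.343]
 [1.345 1.381 1.381 1.382 1.383 1.383 1.383 1.383 1.398]]
[47 50 46 46 41 46 46 42 43 44 45 38 91 87 92 44 42]
[46 36 43 45 37 45 42 42 45 43 43 89 91 92 42 45 44]
[44 38 45 45 46 48 43 43 44 43 43 91 95 85 50 45 47]
[45 36 49 46 44 51 54 58 51 57 88 92 93 41 49 41 44]
[ 44  45  43  42  51  53  51 100 100 101  93  89  80  43  45  45  48]
[ 49  49  45  56  49 105  72  61  64  63 100 103  54  50  46  42  43]
[  47   42   56   57  105   62 14
[... 550 characters left out ...]
  37  39  39]
[ 54  41  47  46  92  91  88 100 103 105  52  56  52  40  39  51  44]
[44 43 48 46 89 86 54 50 52 51 58 57 45 41 46 44 46]
[43 39 48 92 93 96 39 43 56 43 41 46 48 49 44 45 43]
[  45   49   89   88   92   47   46   47   43   47   46   43 1448   38
   41   44   46]
[45 41 89 94 93 41 42 43 45 39 42 47 49 41 41 45 47]
winghead -0.47079632679489664
pos [ 0.2322 -0.6062  0.255 ] xhead -1.205 ydir [-0.001  0.002 -1.   ] F [ 0.7  0.  -0.1] w 0.0858 t 0.10 q [ 1.11  0.38  0.04  1.6  -0.02  1.16 -0.05]
delta tool mm [-482.4    6.1  505.3]
turn [-3.000e-03 -2.305e+00 -1.000e-03] delta in final axes [698.3   5.   19.6]
turn [ 0.001  0.837 -0.002] delta in final axes [-698.3    5.   -19.6]
```

Request:
move_arm(
  deltas=[1,-24,0,25,0,-0.115,0,1,-21,0,28,0,-0.115,0,1,-18,0,30,0,-0.115,0,1,-14,0,32,0,-0.115,0,1,-10,0,33,0,-0.115,0],
)

```text
time_s: 0.52
ee_pos: [0.2988, -0.451, 0.2502]
orientation: [0.674, -0.221, 0.214, -0.672]
ft_force: [1.2, 0.5, -0.5]
gripper_width: 0.0851
```

```bash
cat > st.py <<'E'
import sys
from plant import r
from h import *
a=[float(x) for x in sys.argv[1:]]
go(r.sense(),a[:3],a[3] if len(a)>3 else None)
E
python3 st.py .5315 .025 .25 1.1
```

```text
pos [ 0.2988 -0.451   0.2502] xhead -0.625 ydir [-0.01   0.001 -1.   ] F [ 1.2  0.5 -0.5] w 0.0851 t 0.52 q [ 1.01  0.19 -0.12  1.86  0.03  1.1   0.26]
delta tool mm [-89.6  -1.6 522.3]
turn [-0.003 -1.725 -0.01 ] delta in final axes [5.298e+02 2.000e-01 8.500e+00]
turn [ 0.01   1.417 -0.003] delta in final axes [-5.298e+02  2.000e-01 -8.500e+00]
```

Request:
move_arm(
  deltas=[1,-6,0,34,0,-0.115,0,1,-2,0,35,0,-0.115,0,1,2,0,35,0,-0.115,0,1,6,0,34,0,-0.115,0,1,10,0,33,0,-0.115,0],
)

```text
time_s: 0.93
ee_pos: [0.3731, -0.2847, 0.2472]
orientation: [-0.706, 0.012, -0.003, 0.708]
ft_force: [1.3, 0.5, 0.5]
gripper_width: 0.0857
```

Request:
move_arm(
  deltas=[1,14,0,32,0,-0.115,0,1,17,0,30,0,-0.115,0,1,21,0,28,0,-0.115,0,1,24,0,25,0,-0.115,0,1,26,0,22,0,-0.115,0],
)

```text
time_s: 1.35
ee_pos: [0.4436, -0.1177, 0.2451]
orientation: [-0.675, -0.198, 0.208, 0.68]
ft_force: [0.6, -0.7, -1.2]
gripper_width: 0.0852
```

```bash
python3 st.py .5315 .025 .25 1.1
```

```text
pos [ 0.4436 -0.1177  0.2451] xhead 0.582 ydir [-0.016  0.003 -1.   ] F [ 0.6 -0.7 -1.2] w 0.0852 t 1.35 q [ 0.67  0.07 -0.51  2.02  0.04  1.08  0.72]
delta tool mm [151.8  -6.   71. ]
turn [-0.014 -0.518 -0.009] delta in final axes [167.1  -4.9 -13.6]
turn [ 0.012  2.624 -0.019] delta in final axes [-167.1   -4.9   13.6]
```

Request:
move_arm(
  deltas=[1,30,0,14,0,-0.105,0,1,31,-1,10,0,-0.105,0,1,32,-1,7,0,-0.105,0,1,32,-1,4,-0.01,-0.105,0,1,32,0,0,0,-0.105,-0.01],
)

```text
time_s: 1.77
ee_pos: [0.5282, 0.0299, 0.2453]
orientation: [-0.593, -0.379, 0.382, 0.598]
ft_force: [-0.9, 0.5, -0.5]
gripper_width: 0.0853
```

```bash
python3 - <<'E'
from plant import r
from h import *
import cv2
v=[.5315,.025,-.116]
c=r.get_calibration("wrist"); p,d=r.read_camera("wrist"); cv2.imwrite("pics/w1.png",p[:,:,::-1]); np.savez("w1.npz",p=p,d=d,**c)
print(np.round(c["world_from_camera"],3))
go(r.sense(),[v[0],v[1],.25],1.1)
E
```

```text
[[ 0.421  0.865  0.272  0.457]
 [ 0.907 -0.402 -0.125  0.064]
 [ 0.001  0.299 -0.954  0.363]
 [ 0.     0.     0.     1.   ]]
pos [0.531  0.0376 0.2459] xhead 1.148 ydir [-0.002  0.012 -1.   ] F [2.5 4.6 1.1] w 0.0852 t 1.82 q [ 0.46  0.24 -0.68  1.86  0.15  1.1   0.88]
delta tool mm [-11.2  -4.3  -5.6]
turn [-0.007  0.048  0.01 ] delta in final axes [-11.   -4.1  -6.2]
turn [ 0.016 -3.093  0.011] delta in final axes [11.  -4.1  6.2]
```

View pics/w1.png

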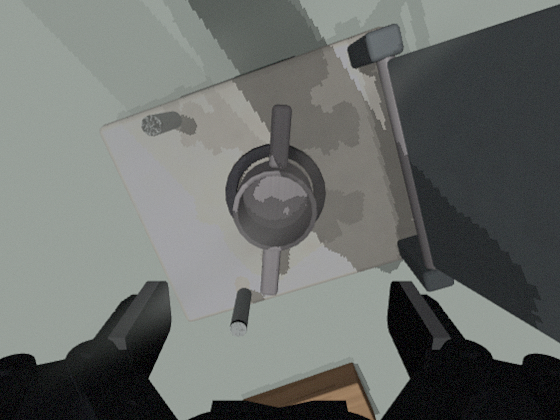

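Request:
move_arm(
  deltas=[1,-11,0,-6,0,0.045,0,1,0,0,0,0,0,0,1,0,0,0,0,0,0,1,0,0,0,0,0,0,1,0,0,0,0,0,0],
)

```text
time_s: 2.23
ee_pos: [0.5307, 0.0257, 0.2438]
orientation: [-0.597, -0.371, 0.37, 0.607]
ft_force: [-0.0, 0.4, -1.3]
gripper_width: 0.0854
```

```bash
python3 - <<'E'
from plant import r
from h import *
import cv2
v=[.5315,.025,-.116]
c=r.get_calibration("wrist"); p,d=r.read_camera("wrist"); cv2.imwrite("pics/w2.png",cv2.resize(p[0:350,80:480,::-1],None,fx=1.7,fy=1.7,interpolation=cv2.INTER_CUBIC)); np.savez("w2.npz",p=p,d=d,**c)
go(r.sense(),[v[0],v[1],.25],1.1)
P=ana(v,[(.1,-.125,.045),(-.1,-.125,.045),(.085,-.06,.101),(-.085,-.06,.101),(0,0,.102)])
print(np.round((proj(c,P)-[80,0])*1.7,1))
E
```

```text
pos [0.5306 0.0253 0.2437] xhead 1.102 ydir [-0.006  0.013 -1.   ] F [ 0.4 -0.6  0. ] w 0.0855 t 2.28 q [ 0.47  0.24 -0.66  1.87  0.15  1.1   0.86]
delta tool mm [ 0.2 -6.3 -0.8]
turn [-0.011  0.002  0.008] delta in final axes [ 0.2 -6.3 -0.9]
turn [ 0.013 -3.139  0.018] delta in final axes [-0.2 -6.3  0.9]
[[188.1 556.6]
 [ 18.1 221.5]
 [276.  559.3]
 [116.5 212.9]
 [332.8 355.7]]
```

View pics/w2.png

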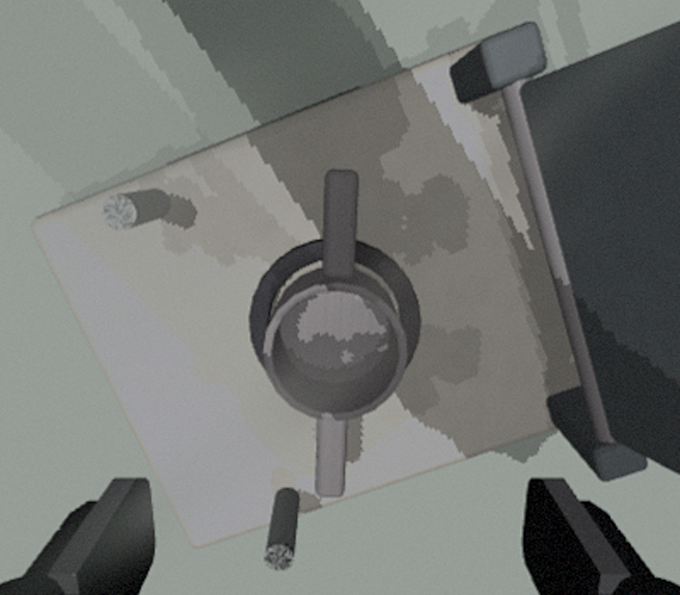

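```bash
python3 - <<'E'
from h import *
from scipy.optimize import least_squares as ls
z=np.load("w2.npz")
L=[(.1,-.125,.045),(-.1,-.125,.045),(.085,-.06,.101),(-.085,-.06,.101),(0,0,.102),(0,0,.054)]
px=np.array([(197,548),(34,218),(280,557),(121,211),(336,351),(335,322)])/1.7+[80,0]
o=ls(lambda v:(proj(z,ana(v,L))-px).ravel(),[.53,.025,-.12]);print(o.x,np.round(o.fun,1))
v=o.x
w=np.array([(342,170),(330,496)])/1.7+[80,0]
def W(q):
    al=1.4-q; d=np.array([np.sin(al),-np.cos(al)])*.075; zz=.082+.0086*(1.4-q)
    return [[d[0],d[1],zz-.003],[-d[0],-d[1],zz-.003]]
o=ls(lambda q:(proj(z,ana(v,W(q[0])))-w).ravel(),[.2]);print("cup",o.x,np.round(o.fun,1))
al=1.4-o.x[0]; print("wing",v[2]+np.arctan2(-np.cos(al),np.sin(al)))
E
```

```text
[ 0.5310965   0.02853492 -0.11435447] [-2.1  3.4 -6.1 -0.1  1.5 -0.7  1.4 -1.6  2.3  0.1  2.2  0.9]
cup [3.3551746] [  1.3  -2.8   2.6 -16.2]
wing 2.6428599069003638
```

Request:
move_arm(
  deltas=[1,2,20,-1,-0.01,0,0.01,1,0,30,0,0,0,0,1,0,30,0,0,0,0,1,0,20,0,0,0,0,1,0,0,0,0,0,0],
)

```text
time_s: 2.7
ee_pos: [0.535, 0.0208, 0.144]
orientation: [0.607, 0.368, -0.366, -0.601]
ft_force: [-0.2, 0.3, -0.1]
gripper_width: 0.0857
```

```bash
python3 st.py .531 .027 .097 1.085
```

```text
pos [0.535  0.0208 0.144 ] xhead 1.092 ydir [ 0.007 -0.006 -1.   ] F [-0.2  0.3 -0.1] w 0.0857 t 2.70 q [ 0.41  0.37 -0.62  1.95  0.28  0.9   0.75]
delta tool mm [ 3.8 46.9  6.8]
turn [ 0.009  0.007 -0.002] delta in final axes [ 3.6 47.   6.4]
turn [-3.000e-03 -3.134e+00 -1.500e-02] delta in final axes [-3.6 47.  -6.4]
```

Request:
move_arm(
  deltas=[1,4,5,7,0.01,0,0,1,0,10,0,0,0,0,1,0,12,0,0,0,0,1,0,0,0,0,0,0,1,0,0,0,0,0,0],
)

```text
time_s: 3.12
ee_pos: [0.5317, 0.0266, 0.1175]
orientation: [0.606, 0.366, -0.366, -0.604]
ft_force: [-0.1, -0.1, 0.1]
gripper_width: 0.0855
```

```bash
python3 st.py .531 .027 .097 1.085;  python3 - <<'E'
from plant import r
import cv2
p,d=r.read_camera("wrist"); cv2.imwrite("pics/w3.png",p[:,:,::-1])
E
```

```text
pos [0.5317 0.0266 0.1175] xhead 1.089 ydir [ 0.001 -0.002 -1.   ] F [-0.1 -0.1  0.1] w 0.0855 t 3.12 q [ 0.39  0.41 -0.61  1.97  0.3   0.86  0.71]
delta tool mm [ 0.1 20.5  0.9]
turn [ 0.002  0.004 -0.001] delta in final axes [ 0.  20.5  0.8]
turn [-2.000e-03 -3.138e+00 -3.000e-03] delta in final axes [-0.  20.5 -0.8]
```

View pics/w3.png

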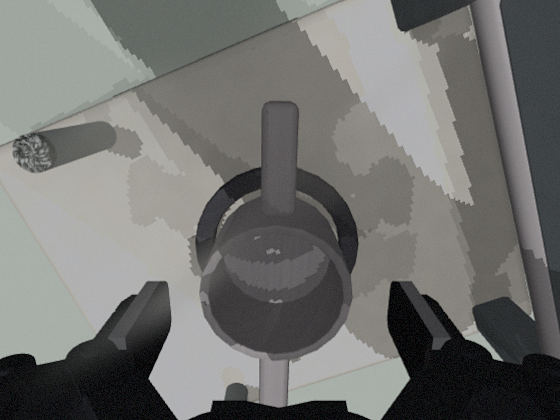

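Request:
move_arm(
  deltas=[1,0,12,1,0,0,0,1,0,10,0,0,0,0,1,0,0,0,0,0,0,0.5,0,0,0,0,0,0,0.5,0,0,0,0,0,0],
  grip_force=60,
)

```text
time_s: 3.58
ee_pos: [0.5321, 0.027, 0.0948]
orientation: [0.606, 0.367, -0.365, -0.603]
ft_force: [0.3, -1.9, 4.9]
gripper_width: 0.064
```

Request:
move_arm(
  deltas=[0.5,0,0,0,0,0,0,0.5,0,0,0,0,0,0,0.5,0,0,0,0,0,0,0.5,0,0,0,0,0,0,0.5,0,0,0,0,0,0],
)

```text
time_s: 4.0
ee_pos: [0.5314, 0.0256, 0.0954]
orientation: [0.607, 0.365, -0.365, -0.604]
ft_force: [-0.7, -0.3, -0.5]
gripper_width: 0.0599
```

```bash
python3 st.py .531 .027 .095 1.085
```

```text
pos [0.5314 0.0256 0.0954] xhead 1.086 ydir [ 0.002 -0.004 -1.   ] F [-0.7 -0.3 -0.5] w 0.0599 t 4.00 q [ 0.38  0.44 -0.59  1.98  0.34  0.82  0.69]
delta tool mm [1.1 0.4 1. ]
turn [ 0.004  0.001 -0.003] delta in final axes [1.1 0.4 1. ]
turn [-0.004 -3.141 -0.006] delta in final axes [-1.1  0.4 -1. ]
```

Request:
move_arm(
  deltas=[0.5,0,0.5,0,0,0.06,0,0.5,0,0.5,0,0,0.06,0,0.5,0,0.5,0,0,0.06,0,0.5,0,0.5,0,0,0.06,0,0.5,0,0.5,0,0,0.06,0],
)

```text
time_s: 4.42
ee_pos: [0.5315, 0.0257, 0.0929]
orientation: [0.656, 0.27, -0.27, -0.651]
ft_force: [-0.6, -1.2, -0.9]
gripper_width: 0.0594
```

```bash
python3 st.py .531 .027 .095 1.085; python3 - <<'E'
from plant import r
import cv2
print(r.sense()["moment"])
p,d=r.read_camera("wrist"); cv2.imwrite("pics/w4.png",p[:,:,::-1])
E
```

```text
pos [0.5315 0.0257 0.0929] xhead 0.783 ydir [ 0.003 -0.006 -1.   ] F [-0.6 -1.2 -0.9] w 0.0594 t 4.42 q [ 0.32  0.43 -0.52  1.98  0.3   0.8   0.41]
delta tool mm [ 0.6 -2.1  1.3]
turn [ 0.006 -0.302 -0.003] delta in final axes [ 1.  -2.1  1.1]
turn [0.005 2.839 0.009] delta in final axes [-1.  -2.1 -1.1]
[0.05331425 0.03231267 0.30719387]
```

View pics/w4.png

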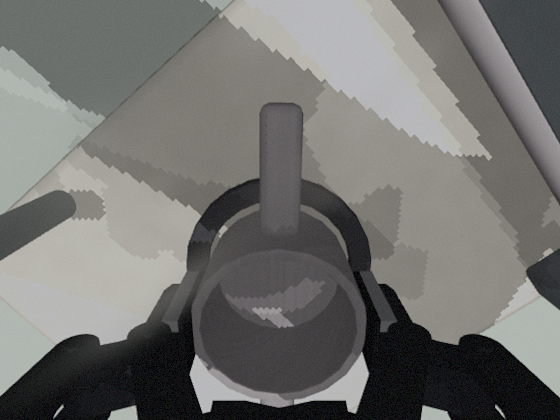

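Request:
move_arm(
  deltas=[0.5,0,0.9,0,0,0.1,0,0.5,0,0.9,0,0,0.1,0,0.5,0,0.9,0,0,0.1,0,0.5,0,0.9,0,0,0.1,0,0.5,0,0.9,0,0,0.1,0],
)

```text
time_s: 4.88
ee_pos: [0.5316, 0.0258, 0.0885]
orientation: [0.704, 0.098, -0.096, -0.697]
ft_force: [-0.6, 0.2, 0.1]
gripper_width: 0.0601
```

Request:
move_arm(
  deltas=[0.5,0,0.7,0,0,0.08,0,0.5,0,0.7,0,0,0.08,0,0.5,0,0.7,0,0,0.08,0,0.5,0,0.6,0,0,0.07,0,0.5,0,0.4,0,0,0.05,0],
)

```text
time_s: 5.3
ee_pos: [0.5317, 0.0259, 0.0854]
orientation: [0.71, -0.03, 0.033, -0.702]
ft_force: [0.8, -0.4, -1.3]
gripper_width: 0.0593
```

```bash
python3 st.py .531 .027 .085 -.115; python3 - <<'E'
from plant import r
import cv2
print(r.sense()["moment"])
p,d=r.read_camera("wrist"); cv2.imwrite("pics/w5.png",p[:,:,::-1])
E
```

```text
pos [0.5317 0.0259 0.0854] xhead -0.089 ydir [ 0.004 -0.012 -1.   ] F [ 0.8 -0.4 -1.3] w 0.0593 t 5.30 q [ 0.16  0.41 -0.34  1.99  0.21  0.77 -0.39]
delta tool mm [-0.8  0.4  1.1]
turn [0.011 0.026 0.005] delta in final axes [-0.8  0.4  1.1]
turn [ 0.008 -3.115 -0.017] delta in final axes [ 0.8  0.4 -1.1]
[0.00222773 0.04916917 0.27362941]
```

View pics/w5.png

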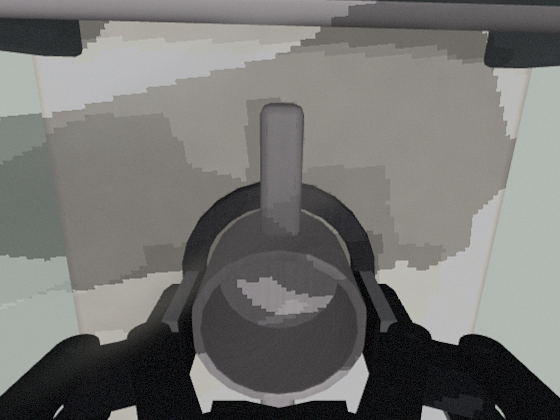

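Nearly aligned with the analyser. Keep turning until the torque climbs at the stop.

Request:
move_arm(
  deltas=[0.5,0,0.3,0,0,0.04,0,0.5,0,0.2,0,0,0.04,0,0.5,0,0,0,0,0.04,0,0.5,0,0,0,0,0.04,0,0.5,0,0,0,0,0.04,0],
)

```text
time_s: 5.77
ee_pos: [0.5316, 0.026, 0.0848]
orientation: [0.711, -0.079, 0.086, -0.694]
ft_force: [0.9, -1.2, -0.5]
gripper_width: 0.0591
```

```bash
python3 st.py .531 .027 .085 -.115; python3 -c "
from plant import r
print(r.sense()['moment'])"
```

```text
pos [0.5316 0.026  0.0848] xhead -0.234 ydir [ 0.006 -0.025 -1.   ] F [ 0.9 -1.2 -0.5] w 0.0591 t 5.77 q [ 0.12  0.41 -0.3   2.    0.21  0.76 -0.54]
delta tool mm [-0.8 -0.2  0.8]
turn [ 0.023 -0.119  0.01 ] delta in final axes [-0.7 -0.2  0.9]
turn [-0.015  3.023  0.035] delta in final axes [ 0.7 -0.2 -0.9]
[-0.08135037  0.11568552  2.87140553]
```

Request:
move_arm(
  deltas=[0.5,0,0,0,0,0,0,1,0,0,0,0,0,0,1,0,0,0,0,0,0,1,0,0,0,0,0,0,1,0,0,0,0,0,0],
)

```text
time_s: 6.18
ee_pos: [0.5324, 0.0279, 0.0855]
orientation: [0.71, -0.076, 0.083, -0.695]
ft_force: [-0.4, 0.7, -0.8]
gripper_width: 0.0852
```

Request:
move_arm(
  deltas=[1,0,0,0,0.02,-0.06,0.01,1,0,-20,0,0,-0.06,0,1,0,-35,0,0,0,0,1,0,-35,0,0,0,0,1,0,-20,0,0,0,0],
)

```text
time_s: 6.6
ee_pos: [0.5272, 0.0258, 0.1928]
orientation: [-0.705, 0.046, -0.034, 0.707]
ft_force: [1.3, -0.3, 0.9]
gripper_width: 0.0854
```

```bash
python3 st.py .531 .027 .2 -.115; python3 - <<'E'
from plant import r
from h import *
import cv2
c=r.get_calibration("wrist");p,d=r.read_camera("wrist"); cv2.imwrite("pics/w6.png",p[:,:,::-1]);np.savez("w6.npz",p=p,d=d,**c)
c=r.get_calibration("top");p,d=r.read_camera("top");np.savez("t6.npz",p=p,d=d,**c); cv2.imwrite("pics/t6.png",cv2.resize(p[180:300,180:330,::-1],None,fx=5,fy=5,interpolation=cv2.INTER_CUBIC))
E
```

```text
pos [0.5272 0.0258 0.1928] xhead -0.113 ydir [-0.016  0.003 -1.   ] F [ 1.3 -0.3  0.9] w 0.0854 t 6.60 q [ 0.21  0.26 -0.37  1.92  0.1   0.99 -0.33]
delta tool mm [ 3.5 -7.3  1.6]
turn [-0.001  0.002 -0.016] delta in final axes [ 3.6 -7.2  1.6]
turn [-2.500e-02 -3.139e+00  2.000e-03] delta in final axes [-3.6 -7.2 -1.6]
```

View pics/w6.png

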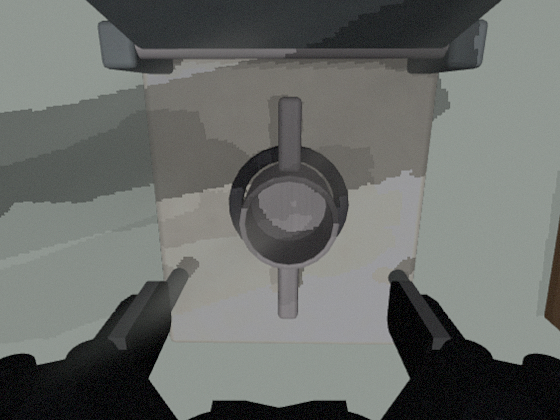

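View pics/t6.png

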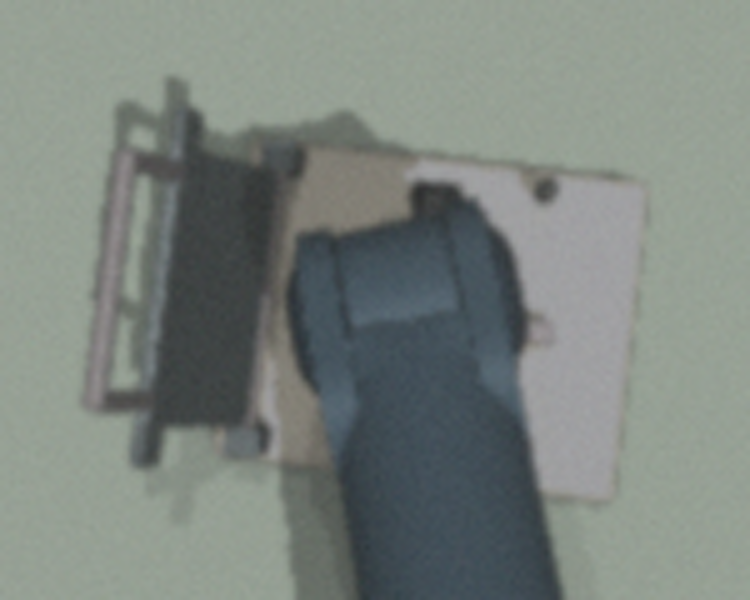

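Request:
move_arm(
  deltas=[1,3,-35,0,0,0,-0.015,1,0,-38,0,0,-0.1,0,1,0,-38,0,0,-0.115,0,1,0,-38,0,0,-0.115,0,1,0,-38,0,0,-0.115,0],
)

```text
time_s: 7.12
ee_pos: [0.5245, 0.0224, 0.3736]
orientation: [-0.694, -0.112, 0.128, 0.7]
ft_force: [0.2, -0.4, -0.2]
gripper_width: 0.0852
```

```bash
python3 st.py .5486 .1777 .42 1.456
```

```text
pos [0.5245 0.0224 0.3736] xhead 0.341 ydir [-0.024  0.004 -1.   ] F [ 0.2 -0.4 -0.2] w 0.0852 t 7.12 q [ 0.27  0.1  -0.42  1.71  0.03  1.36  0.19]
delta tool mm [ 73.7 -46.4 138.8]
turn [-0.023 -1.115 -0.013] delta in final axes [157.  -46.4  -6.2]
turn [ 0.015  2.026 -0.026] delta in final axes [-157.   -46.4    6.2]
```

Request:
move_arm(
  deltas=[1,0,-30,0,-0.015,-0.115,-0.015,1,0,-20,0,0,-0.115,0,1,8,0,14,0,-0.115,0,1,10,0,13,0,-0.115,0,1,12,0,12,0,-0.115,0],
)

```text
time_s: 7.53
ee_pos: [0.5274, 0.0663, 0.4344]
orientation: [0.636, 0.319, -0.312, -0.63]
ft_force: [0.9, 0.4, 0.1]
gripper_width: 0.0851
```

```bash
python3 st.py .5486 .1777 .42 1.456
```

```text
pos [0.5274 0.0663 0.4344] xhead 0.925 ydir [ 0.012 -0.003 -1.   ] F [0.9 0.4 0.1] w 0.0851 t 7.53 q [ 0.25  0.07 -0.48  1.62  0.04  1.45  0.69]
delta tool mm [101.7  14.3  50.3]
turn [ 0.013 -0.531  0.001] delta in final axes [113.1  14.4  -8.3]
turn [-2.00e-03  2.61e+00  1.70e-02] delta in final axes [-113.1   14.4    8.3]
```

Request:
move_arm(
  deltas=[1,18,0,9,0.01,-0.105,0,1,20,0,6,0,-0.105,0,1,22,0,4,0,-0.105,0,1,22,2,0,0,-0.105,0,1,14,0,-2,0,-0.1,0],
)

```text
time_s: 7.95
ee_pos: [0.5527, 0.1643, 0.4282]
orientation: [-0.525, -0.472, 0.472, 0.528]
ft_force: [0.1, -0.2, -0.9]
gripper_width: 0.0851
```

Request:
move_arm(
  deltas=[1,0,0,0,0,0,0,1,0,0,0,0,0,0,1,0,0,0,0,0,0,1,0,0,0,0,0,0,1,0,0,0,0,0,0],
)

```text
time_s: 8.37
ee_pos: [0.5515, 0.1644, 0.4233]
orientation: [-0.524, -0.468, 0.473, 0.532]
ft_force: [0.0, 0.9, 0.3]
gripper_width: 0.0854
```

```bash
python3 st.py .5486 .1777 .42 1.456; python3 - <<'E'
from plant import r
from h import *
import cv2
c=r.get_calibration("wrist");p,d=r.read_camera("wrist"); cv2.imwrite("pics/w7.png",p[:,:,::-1]);np.savez("w7.npz",p=p,d=d,**c)
v=[.5312,.027,-.115]
for q in (1.75,1.796,1.85):
    print(q,np.round(proj(c,ana(v,[[x,.1-.232*np.cos(q),.105+.232*np.sin(q)] for x in(-.06,.06)])),1).tolist())
E
```

```text
pos [0.5515 0.1644 0.4233] xhead 1.456 ydir [-0.012  0.005 -1.   ] F [0.  0.9 0.3] w 0.0854 t 8.37 q [ 0.14  0.2  -0.58  1.52  0.1   1.46  1.01]
delta tool mm [12.9  3.4  4.3]
turn [-0.013 -0.     0.003] delta in final axes [12.9  3.3  4.4]
turn [-0.005  3.141 -0.02 ] delta in final axes [-12.9   3.3  -4.4]
1.75 [[281.3, 120.6], [280.9, 315.7]]
1.796 [[300.5, 120.3], [297.3, 313.8]]
1.85 [[322.2, 120.0], [315.8, 311.1]]
```

View pics/w7.png

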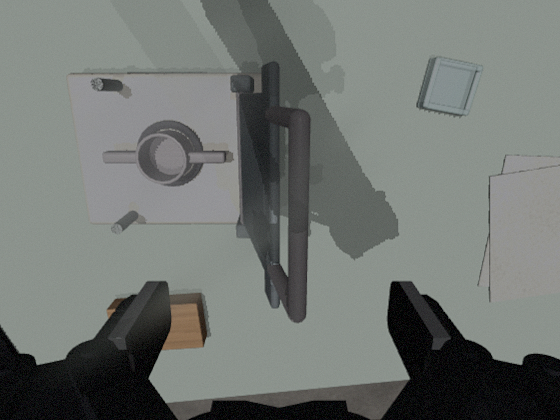

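Request:
move_arm(
  deltas=[1,12,0,4,-0.012,0,0,1,0,0,0,0,0,0,1,0,20,0,0,0,0,1,0,20,0,0,0,0,1,0,0,0,0,0,0],
)

```text
time_s: 8.83
ee_pos: [0.551, 0.1712, 0.3853]
orientation: [0.532, 0.469, -0.466, -0.529]
ft_force: [-0.6, -1.0, -0.6]
gripper_width: 0.0852
```

```bash
python3 st.py .5484 .1767 .335 1.456; python3 - <<'E'
from plant import r
import cv2
p,d=r.read_camera("wrist"); cv2.imwrite("pics/w8.png",p[:,:,::-1])
E
```

```text
pos [0.551  0.1712 0.3853] xhead 1.445 ydir [ 0.006  0.001 -1.   ] F [-0.6 -1.  -0.6] w 0.0852 t 8.83 q [ 0.13  0.2  -0.58  1.59  0.12  1.38  0.98]
delta tool mm [ 5.  50.3  3.6]
turn [ 0.006 -0.011  0.002] delta in final axes [ 5.2 50.3  3.2]
turn [-2.00e-03  3.13e+00  9.00e-03] delta in final axes [-5.2 50.3 -3.2]
```

View pics/w8.png

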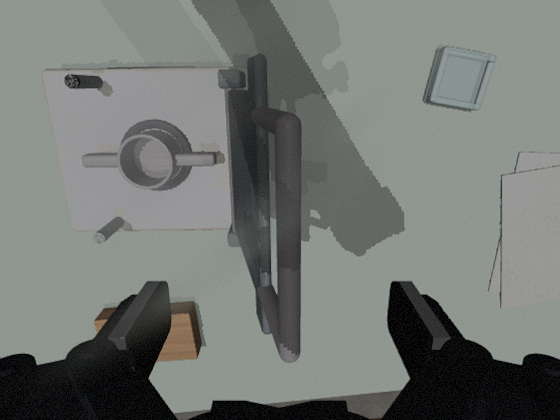

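Request:
move_arm(
  deltas=[1,5,10,3,0.005,-0.01,0,1,0,20,0,0,0,0,1,0,20,0,0,0,0,1,0,0,0,0,0,0,1,0,0,0,0,0,0],
)

```text
time_s: 9.3
ee_pos: [0.5525, 0.1772, 0.3412]
orientation: [0.53, 0.474, -0.465, -0.527]
ft_force: [-0.0, 0.0, 0.2]
gripper_width: 0.0853
```

```bash
python3 st.py .5484 .1767 .335 1.456; python3 - <<'E'
from plant import r
import cv2
p,d=r.read_camera("wrist"); cv2.imwrite("pics/w9.png",p[:,:,::-1])
E
```

```text
pos [0.5525 0.1772 0.3412] xhead 1.452 ydir [ 0.012  0.005 -1.   ] F [-0.   0.   0.2] w 0.0853 t 9.30 q [ 0.12  0.23 -0.59  1.65  0.13  1.28  0.96]
delta tool mm [-1.   6.2  4.1]
turn [ 0.011 -0.004  0.006] delta in final axes [-0.9  6.2  4. ]
turn [-0.01   3.138  0.018] delta in final axes [ 0.9  6.2 -4. ]
```

View pics/w9.png

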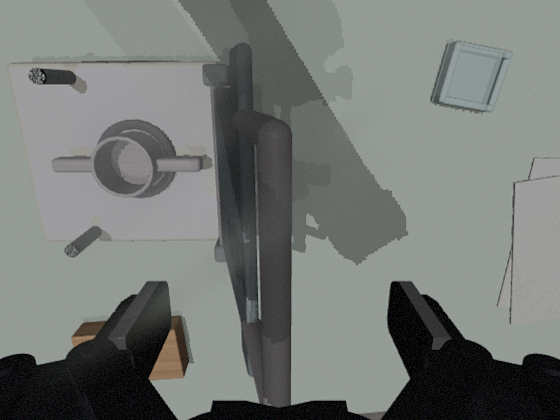

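Request:
move_arm(
  deltas=[1,-1,5,4,0.01,0,0,0,0,0,0,0,0,0,0,0,0,0,0,0,0,0,0,0,0,0,0,0,0,0,0,0,0,0,0],
  grip_force=30,
)

```text
time_s: 9.77
ee_pos: [0.5499, 0.1776, 0.3406]
orientation: [-0.528, -0.473, 0.465, 0.529]
ft_force: [0.2, 0.3, -1.2]
gripper_width: 0.0386
```

Request:
move_arm(
  deltas=[0,0,0,0,0,0,0,0,0,0,0,0,0,0,0,0,0,0,0,0,0,0,0,0,0,0,0,0,0,0,0,0,0,0,0],
)

```text
time_s: 10.18
ee_pos: [0.5503, 0.1778, 0.3416]
orientation: [0.529, 0.474, -0.465, -0.529]
ft_force: [1.1, 0.3, -0.6]
gripper_width: 0.0104
```

```bash
python3 st.py .5484 .1767 .335 1.456; python3 - <<'E'
from plant import r
import cv2
p,d=r.read_camera("wrist"); cv2.imwrite("pics/w10.png",p[:,:,::-1])
E
```

```text
pos [0.5503 0.1778 0.3416] xhead 1.453 ydir [ 0.009  0.008 -1.   ] F [ 1.1  0.3 -0.6] w 0.0104 t 10.18 q [ 0.12  0.23 -0.59  1.66  0.13  1.29  0.97]
delta tool mm [-1.3  6.6  1.8]
turn [ 0.008 -0.003  0.009] delta in final axes [-1.3  6.6  1.8]
turn [-0.015  3.138  0.013] delta in final axes [ 1.3  6.6 -1.8]
```

View pics/w10.png

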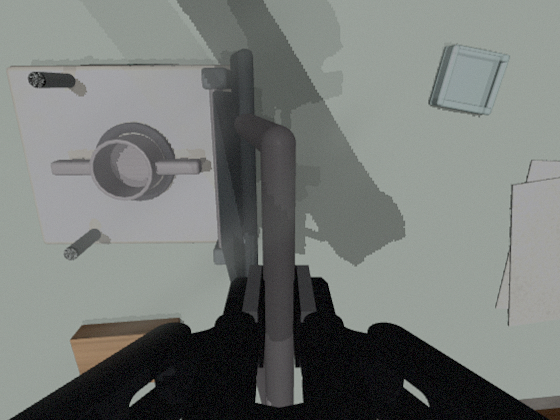

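```bash
cat > arc.py <<'E'
import sys
from plant import r
from h import *
step=float(sys.argv[1]); yaw=-.115
ax=np.array([np.cos(yaw),np.sin(yaw),0]); ay=np.array([-np.sin(yaw),np.cos(yaw),0])
ref=np.array([.5503,.1778,.3416]); th0=1.793
H=ref-ay*(-.232*np.cos(th0))-np.array([0,0,.232*np.sin(th0)])
s=r.sense(); p=np.array(s["ee_pos"]); d=p-H
th=np.arctan2(d[2],-d@ay); rad=np.hypot(d[2],d@ay)
print("th %.3f rad %.4f side %.4f t %.2f"%(th,rad,d@ax,s["time_s"]),"F",np.round(s["ft_force"],1),"M",np.round(s["moment"],2),"w",round(s["gripper_width"],4),"q",np.round(s["joint_pos"],2))
M=R.from_quat(s["orientation"]).as_matrix()
x=ay;y=np.array([0,0,-1.]);W=np.c_[x,y,np.cross(x,y)]
print("turn err",np.round(R.from_matrix(M.T@W).as_rotvec(),3))
for k in range(1,6):
    t=th-step*k; q=H+ay*(-.232*np.cos(t))+[0,0,.232*np.sin(t)]+ax*0
    print(np.round(M.T@(q-p)*1000,1)); p=q
E
python3 arc.py 0.05
```

```text
th 1.793 rad 0.2320 side 0.0000 t 10.23 F [-0.   0.3  0.3] M [-0.02  0.07  0.01] w 0.0108 q [ 0.12  0.23 -0.59  1.66  0.13  1.29  0.97]
turn err [ 0.009 -0.003  0.009]
[-11.4  -2.3  -0.1]
[-11.5  -1.8  -0.1]
[-11.5  -1.2  -0. ]
[-11.6  -0.7  -0. ]
[-11.6  -0.1  -0. ]
```

Request:
move_arm(
  deltas=[0,-11.5,-2.3,0,0,0,0,0,-11.5,-1.8,0,0,0,0,0,-11.5,-1.2,0,0,0,0,0,-11.5,-0.7,0,0,0,0,0,-11.5,-0.1,0,0,0,0],
)

```text
time_s: 10.65
ee_pos: [0.5441, 0.123, 0.349]
orientation: [-0.526, -0.48, 0.463, 0.529]
ft_force: [1.3, 1.2, -2.4]
gripper_width: 0.0108
```

```bash
python3 arc.py 0.06
```

```text
th 1.554 rad 0.2338 side 0.0001 t 10.65 F [ 1.3  1.2 -2.4] M [ 0.58 -0.38 -0.06] w 0.0108 q [ 0.21  0.17 -0.56  1.7   0.08  1.28  1.1 ]
turn err [0.012 0.003 0.021]
[-13.9   2.1   0.2]
[-13.9   1.2   0.1]
[-13.8   2.    0.1]
[-13.6   2.9   0.1]
[-13.4   3.7   0.1]
```

Request:
move_arm(
  deltas=[0,-14,1.5,0,0.01,0,0.01,0,-14,1.2,0,0,0,0.01,0,-14,2,0,0,0,0,0,-13.5,3,0,0,0,0,0,-13.5,3.7,0,0,0,0],
)

```text
time_s: 11.07
ee_pos: [0.5357, 0.0486, 0.3379]
orientation: [0.528, 0.472, -0.469, -0.527]
ft_force: [2.8, 2.8, -4.1]
gripper_width: 0.0103
```

```bash
python3 arc.py 0.06
```

```text
th 1.230 rad 0.2362 side 0.0004 t 11.07 F [ 2.8  2.8 -4.1] M [ 0.77 -0.56 -0.02] w 0.0103 q [ 0.3   0.14 -0.51  1.75  0.07  1.27  1.23]
turn err [0.004 0.001 0.003]
[-11.6   8.9   0.4]
[-12.7   5.8   0. ]
[-12.3   6.5   0. ]
[-11.9   7.3   0. ]
[-11.4   8.    0. ]
```

Request:
move_arm(
  deltas=[0,-12,7,0,0,0,0,0,-12.5,6.5,0,0,0,0,0,-12.5,7,0,0,0,0,0,-12,7.5,0,0,0,0,0,-11.5,8,0,0,0,0],
)

```text
time_s: 11.48
ee_pos: [0.5279, -0.0199, 0.3008]
orientation: [0.53, 0.472, -0.468, -0.527]
ft_force: [2.8, 2.8, -4.3]
gripper_width: 0.0105
```

```bash
python3 arc.py 0.06
```

```text
th 0.898 rad 0.2371 side 0.0005 t 11.48 F [ 2.8  2.8 -4.3] M [ 0.92 -0.72  0.08] w 0.0105 q [ 0.38  0.14 -0.46  1.82  0.07  1.19  1.36]
turn err [ 0.006 -0.003  0.002]
[-7.4 13.   0.5]
[-10.1   9.6   0. ]
[-9.5 10.2  0. ]
[-8.9 10.7  0. ]
[-8.2 11.2  0. ]
```

Request:
move_arm(
  deltas=[0,-9,11,0,0,0,0,0,-9.5,10.5,0,0,0,0,0,-9,11,0,0,0,0,0,-8.5,11,0,0,0,0,0,-8,11.5,0,0,0,0],
)

```text
time_s: 11.9
ee_pos: [0.522, -0.072, 0.2418]
orientation: [0.532, 0.47, -0.468, -0.527]
ft_force: [1.6, 2.9, -1.9]
gripper_width: 0.0109
```

```bash
python3 arc.py 0.05
```

```text
th 0.563 rad 0.2369 side 0.0006 t 11.90 F [ 1.6  2.9 -1.9] M [ 0.86 -0.5   0.05] w 0.0109 q [ 0.44  0.19 -0.42  1.89  0.09  1.07  1.43]
turn err [ 0.007 -0.006 -0.002]
[-1.8 12.6  0.7]
[-5.4 10.3  0. ]
[-4.9 10.5  0. ]
[-4.4 10.7  0. ]
[-3.8 10.9  0.1]
```

Request:
move_arm(
  deltas=[0,-4.5,11,0,0,0,0,0,-5,10.5,0,0,0,0,0,-4.5,10.5,0,0,0,0,0,-4,10,0,0,0,0,0,-3,8,0,0,0,0],
)

```text
time_s: 12.32
ee_pos: [0.5191, -0.0971, 0.1854]
orientation: [0.532, 0.469, -0.468, -0.527]
ft_force: [1.5, 0.4, -1.0]
gripper_width: 0.0105
```

```bash
python3 arc.py 0.03
```

```text
th 0.301 rad 0.2362 side 0.0006 t 12.32 F [ 1.5  0.4 -1. ] M [ 0.35 -0.39  0.08] w 0.0105 q [ 0.46  0.26 -0.39  1.94  0.12  0.96  1.45]
turn err [ 0.006 -0.007 -0.003]
[2.1 7.9 0.7]
[-1.7  6.7  0. ]
[-1.5  6.8  0. ]
[-1.3  6.8  0. ]
[-1.1  6.9  0. ]
```

Request:
move_arm(
  deltas=[0,-1.5,8,0,0,0,0,0,-2,8,0,0,0,0,0,-1.5,8,0,0,0,0,0,-1.2,7,0,0,0,0,0,-1,7,0,0,0,0],
)

```text
time_s: 12.73
ee_pos: [0.5182, -0.1051, 0.143]
orientation: [0.531, 0.469, -0.469, -0.527]
ft_force: [1.5, 0.5, 0.6]
gripper_width: 0.0104
```

```bash
python3 arc.py 0.02
```

```text
th 0.118 rad 0.2352 side 0.0006 t 12.73 F [1.5 0.5 0.6] M [ 0.35 -0.29  0.09] w 0.0104 q [ 0.45  0.32 -0.38  1.97  0.16  0.87  1.44]
turn err [ 0.005 -0.006 -0.004]
[2.7 5.  0.7]
[-0.4  4.6  0. ]
[-0.3  4.6  0. ]
[-0.2  4.6  0. ]
[-0.1  4.6  0. ]
```

Request:
move_arm(
  deltas=[0,-0.4,5,0,0,0,0,0,-0.4,5,0,0,0,0,0,-0.2,5,0,0,0,0,0,-0.2,4,0,0,0,0,0,0,4,0,0,0,0],
)

```text
time_s: 13.15
ee_pos: [0.5187, -0.1062, 0.1213]
orientation: [0.531, 0.468, -0.47, -0.527]
ft_force: [-10.2, -1.4, 34.1]
gripper_width: 0.0104
```

```bash
python3 arc.py 0.01
```

```text
th 0.026 rad 0.2347 side 0.0012 t 13.15 F [-10.2  -1.4  34.1] M [-0.1   2.11  0.01] w 0.0104 q [ 0.45  0.35 -0.37  1.98  0.18  0.84  1.43]
turn err [ 0.003 -0.005 -0.005]
[2.6 2.4 1.2]
[-0.   2.3  0. ]
[0.  2.3 0. ]
[0.  2.3 0. ]
[0.1 2.3 0. ]
```

Request:
move_arm(
  deltas=[0,0,-0.5,0,0,0,0,0,0,0,0,0,0,0,0,0,0,0,0,0,0,0,0,0,0,0,0,0,0,0,0,0,0,0,0],
)

```text
time_s: 13.57
ee_pos: [0.5189, -0.1062, 0.1227]
orientation: [0.531, 0.469, -0.471, -0.526]
ft_force: [2.0, -0.1, -1.6]
gripper_width: 0.0108
```

```bash
python3 arc.py 0.01; python3 - <<'E'
from plant import r
from h import *
import cv2
c=r.get_calibration("side");p,d=r.read_camera("side"); cv2.imwrite("pics/s2.png",cv2.resize(p[120:285,220:400,::-1],None,fx=3.5,fy=3.5,interpolation=cv2.INTER_CUBIC))
E
```

```text
th 0.031 rad 0.2347 side 0.0014 t 13.57 F [ 2.  -0.1 -1.6] M [ 0.02 -0.34  0.12] w 0.0108 q [ 0.44  0.35 -0.37  1.98  0.18  0.84  1.43]
turn err [ 0.003 -0.002 -0.007]
[2.6 2.4 1.4]
[-0.   2.3  0. ]
[0.  2.3 0. ]
[0.  2.3 0. ]
[0.  2.3 0. ]
```

View pics/s2.png

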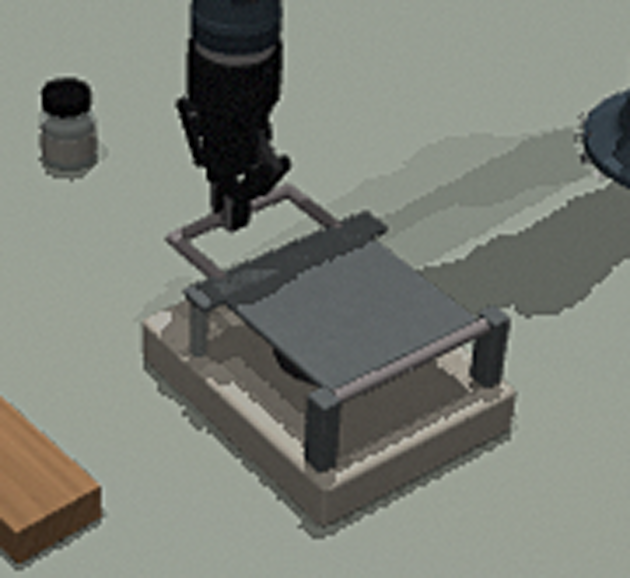

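Request:
move_arm(
  deltas=[0,0,1,0,0,0,0,0.4,0,0,0,0,0,0,0.4,0,0,0,0,0,0,0.4,0,0,0,0,0,0,0.4,0,0,0,0,0,0],
)

```text
time_s: 14.03
ee_pos: [0.5167, -0.1064, 0.1202]
orientation: [0.53, 0.467, -0.472, -0.528]
ft_force: [-0.2, 0.8, -0.8]
gripper_width: 0.0344
```

```bash
python3 arc.py 0.01; python3 - <<'E'
from plant import r
import cv2
p,d=r.read_camera("wrist"); cv2.imwrite("pics/w11.png",p[:,:,::-1])
E
```

```text
th 0.021 rad 0.2351 side -0.0007 t 14.03 F [-0.2  0.8 -0.8] M [-0.02 -0.03  0.07] w 0.0344 q [ 0.44  0.35 -0.37  1.98  0.18  0.84  1.43]
turn err [-0.002 -0.004 -0.008]
[ 3.1  2.4 -0.7]
[ 0.   2.3 -0. ]
[ 0.   2.3 -0. ]
[ 0.1  2.3 -0. ]
[ 0.1  2.3 -0. ]
```

View pics/w11.png

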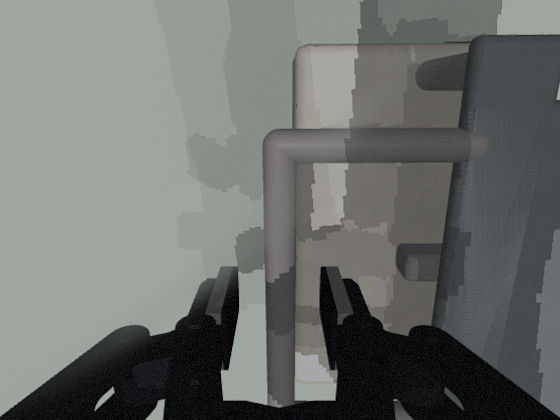

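Bar is free between the fingers. Retreat straight up.

Request:
move_arm(
  deltas=[0.4,0,-12,0,0,0,0,0.4,0,-20,0,0,0,0,0.4,0,-30,0,0,0,0,0.4,0,-35,0,0,0,0,0.4,0,-35,0,0,0,0],
)

```text
time_s: 14.5
ee_pos: [0.5093, -0.1044, 0.2494]
orientation: [-0.523, -0.462, 0.477, 0.534]
ft_force: [0.3, -0.4, 0.4]
gripper_width: 0.0342
```

Request:
move_arm(
  deltas=[0.4,-30,-10,0,0,0,0,0.4,-35,0,0,0,0,0,0.4,-35,0,0,0,0,0,0.4,-20,0,0,0,0,0,0.4,0,0,0,0,0,0],
)

```text
time_s: 14.92
ee_pos: [0.5037, -0.2248, 0.2795]
orientation: [0.529, 0.47, -0.474, -0.523]
ft_force: [-0.6, -1.2, 0.6]
gripper_width: 0.0346
```

```bash
python3 arc.py 0.01|head -1; python3 - <<'E'
from plant import r
from h import *
import cv2
from scipy.optimize import least_squares as ls
c=r.get_calibration("side");p,d=r.read_camera("side"); cv2.imwrite("pics/s3.png",cv2.resize(p[120:285,220:400,::-1],None,fx=3.5,fy=3.5,interpolation=cv2.INTER_CUBIC))
v=[.5312,.027,-.115]
for q in (0,.05,.1): print(q,np.round((proj(c,ana(v,[[x,.1-.232*np.cos(q),.105+.232*np.sin(q)] for x in(-.06,.06)]))-[220,120])*3.5).tolist())
c=r.get_calibration("top");p,d=r.read_camera("top"); cv2.imwrite("pics/t3.png",p[:,:,::-1])
E
```

```text
th 0.434 rad 0.3904 side -0.0001 t 14.92 F [-0.6 -1.2  0.6] M [-0.05 -0.03  0.01] w 0.0346 q [ 0.62  0.19 -0.31  1.8   0.07  1.15  1.74]
0 [[291.0, 194.0], [176.0, 242.0]]
0.05 [[292.0, 183.0], [177.0, 231.0]]
0.1 [[293.0, 173.0], [177.0, 220.0]]
```

View pics/s3.png

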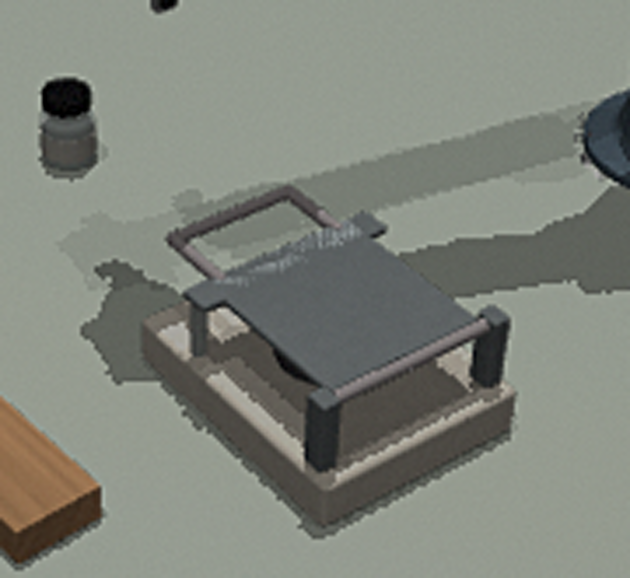

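View pics/t3.png

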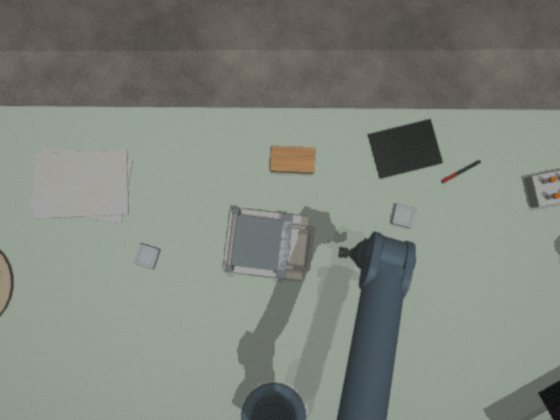

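```bash
python3 - <<'E'
from plant import r
s=r.sense();print(s["ft_force"],s["joint_velocities"].round(3) if hasattr(s["joint_velocities"],"round") else s["joint_velocities"])
print(r.sign_off())
E
```

```text
[ 0.53184798  1.14660192 -0.27388488] [-0.029  0.003 -0.053  0.025 -0.019 -0.003 -0.003]
the job is handed in; nothing more can be done
None
```

The cup is screwed home, the cover is shut on its stop posts, and I handed the job in at about 15 s of the 61 s allowed. No verdict came back.

- **Cup:** I gripped it by the wall with the tool pointing down and turned it about 1.2 rad clockwise, following it down as it sank. The torque jumped from 0.3 to 2.9 N m at the stop. Past that point the gripper turned about 0.12 rad further than the analyser's heading, so the grip probably slipped on the wall. The wrist picture afterwards showed the wings in line with the analyser's y axis. The cover was still open then, at about 1.79 rad.
- **Cover:** I gripped the bail, carried it over the top, and lowered it at under 0.8 rad/s until it met the stop. The wrist force there was 34 N. I then opened the fingers and backed away.

**Last checks:**
- The side picture puts the bail bar within about 0.02 rad of where it lies when shut, with the cover on both posts. The arm-pose estimate read 0.02 to 0.03 rad, which also fits within the 0.06 allowed.
- The wrist force was back to about 1 N, and the arm was well clear.
- Both dishes and the slide box look unmoved in the top picture. The arm hid the jar there, but in the close side view it looked the same before and after I let go of the bail.

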